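# Index the rotary fixture table and lock it with its pin

### The job

Push the free-turning table of the rotary fixture round (counterclockwise from above is the short way) until its yellow-ringed hole stands at the red pointer, and only then stand the red-handled index pin in that hole. The pin will rest on the hidden base below, whose own hole lies a little past the pointer counterclockwise: ease the table on until the pin drops into it and locks the table, and leave the pin fully home with its collar down on the table, let go. Never force the table or the pin, and leave the tape measure, the oil bottle and the bearing alone.

Things in the scene. Friction and masses are not known exactly. Their poses are not given: they have to be found in the camera images.
- pointer_ring: fixed grey ring round the table, 256 mm across, 12 mm high, with a 36 mm high bracket on its rim that carries a red pointer (top 40 mm above the bench, about as high as the table top, tip 112 mm from the axis). Origin on the table's axis at bench height; the pointer stands on the ring's own -x side.
- pointer_mark (a point): the point on the hole circle (75 mm from the axis) right before the red pointer, at the height of the table top
- base: fixed steel base hidden under the table, 164 mm square, 24 mm high, carrying the table. One round through hole in it (14.5 mm, chamfered), 75 mm from the axis, takes the pin. Its direction in the base's axes is not given: it lies 4 to 18 mm past the pointer, counterclockwise from above, along the hole circle, and differs each time. Origin on the axis at bench height.
- table_center (a point): centre of the table's top face, 39 mm above the bench. The table: an aluminium disc 230 mm across, 14 mm thick, underside 1 mm above the base. It turns freely about the vertical axis with a light drag (0.07 N m; 0.7 N at a post) and stops soon after the push ends. A steel sprocket (82 mm across) is clamped at its middle; its nut and stud reach 44 mm above the table top.
- table_hole (a point): centre of the yellow-ringed through hole in the table, at the top face: 13.5 mm wide with a 1.5 mm chamfer, 75 mm from the axis. At the start it stands 29 to 86 degrees clockwise of the pointer.
- post0 (a point): black upright push post on the table, 14 mm thick (22 mm at its lowest 4 mm), 40 mm tall, 95 mm from the axis; this point is half-way up, 20 mm above the table top. It stands 100 degrees counterclockwise of the hole.
- post1 (a point): the like post opposite the hole (180 degrees)
- post2 (a point): the like post 260 degrees counterclockwise of the hole
- pin_grip (a point): middle of the upright pin's handle part, where to hold it: 56 mm above the foot, 18 mm below the top. The pin (0.1 to 0.16 kg): steel shank 12 mm thick, 30 mm long, tapered foot; collar 24 mm across, 4 mm thick; red handle 18 mm thick, 40 mm tall. In the table's hole with solid base below, the collar stands 15 mm above the table; dropped home, it lies on the table.
- pin_collar (a point): centre of the underside of the pin's collar, 30 mm above its foot, 26 mm below pin_grip
- pin: the index pin as a whole; origin at its foot, z up along it
- pin_rest: fixed blue block, 50 x 50 x 34 mm, in whose middle hole (15 mm wide) the pin stands at the start, collar on the block. Origin under its centre.
- tape_measure: yellow tape measure, 68 x 87 x 36 mm, loose bystander; origin at its underside's centre
- oil_bottle: white oil bottle with a red nozzle, 59 mm thick, 155 mm tall, loose bystander; origin at its underside's centre
- bearing_a: ball bearing, 47 mm across, 14 mm high, lying flat, loose bystander; origin at its underside's centre

How it is judged:
By the outcome, as a careful person would: the job done as asked, in the order asked, and still so for the second after the job is handed in, with the robot touching nothing.
It also fails if it takes over 72 s, if anything falls off the work surface, if the arm or the gripper's body presses on something with over 40 N, if the wrist force passes 120 N, or if a joint passes its speed limit or range.

### The arm

A 7-joint arm with a two-finger parallel gripper is mounted at the origin on the work surface; the furniture and walls round the work are solid. World frame = base frame: x ahead of the robot, y to its left, z up, the work surface at z = 0. Lengths are in m, angles in rad, forces in N, time in s.
With the tool pointing down it reaches from about 0.425 to 0.875 m from the base axis. Payload 9.9 kg.
Tool frame: the origin (TCP) lies midway between the tips of the shut fingers; the grasp point (between the pads) lies 19 mm behind it; z points along the fingers, y is the line along which they close (so a half turn about z gives the same grasp; the last joint's range is limited). The gripper opens to 85 mm and grips with 20 to 120 N. Pads are 22 mm wide; open, the fingers measure 114 mm over their backs; the gripper's body (76 mm by 85 mm) begins 54 mm behind the grasp point. The pads swing forward as they close: fully open they stand 13 mm farther back than shut.
Start: joints at [1.23, 0.576, 0.025, 1.437, -0.015, 1.129, -0.057], TCP at [0.171, -0.653, 0.231] pointing down, gripper open.
Joint ranges: [-2.76, 2.76], [-0.34, 2.15], [-1.52, 1.57], [0.19, 2.46], [-1.09, 4.23], [0.17, 1.99], [-2.82, 2.82]. Speed limits (rad/s): [2.22, 2.22, 3.01, 3.01, 3.14, 3.14, 3.14].

### API

Orientations are given as a 3x3 rotation matrix whose columns are the frame's x, y, z axes.
In Python, from bench import robot, read_camera gives the robot as it stands.
- The arm moves only by the tool jog_arm, never from a script. Its argument "plan" is a list of rows, each a list of 3 entries, a list of its own where there are three numbers: the shift along the tool's x, y, z in cm, then the turn, a rotation vector about the tool's x, y, z in rad, then the finger opening in cm, from 0 to 8.54. A call has 1 to 5 rows; each row is the pose to reach, as a shift and turn from the pose commanded when the call began, along the tool's axes at that moment; what a row does not reach only later rows make up. A row lasts 1/12 s, in which the tool goes at most 41.7 mm and 7.16 degrees, less where a joint would pass 70% of its speed; a pose out of reach is approached as far as the arm can. A call with a gripper value outside its range is refused whole. The fingers move at their own pace and stop on an object; the grip force is fixed at half the most. Time passes only in rows, so rows that repeat a pose let the fingers close. It gives the time, the measured TCP pose, the force, the opening and the grip force at its end, in the units of the state.
- robot.read_state(): the state, without advancing time (a new reading comes with each control period).
- read_camera(name): name is "side" or "top" or "wrist"; returns a dict with "image" (384x512x3 uint8, red, green, blue), "camera_matrix" (3x3 intrinsics, pixels), "view" (4x4, takes a point from world to camera coordinates). Camera axes: x right, y down, z forward; pixel columns grow to the right and rows downward; lengths in m; the calibration is good to about 2 mm. A picture is of the moment at which its call begins. There is no depth.
- robot.job_done(): hands the job in; it is judged then, once.
The state is a dict: "time_s": time; "joints": joint angles; "dq": joint speeds; "joint_torque": joint torques, N m; "tcp_pos": TCP position; "eef_rot": TCP orientation; "ft_force": force on the tool from outside, world axes, zero at the start; "torque": the same for the moment, N m; "grip_width": opening from 0.0 (shut) to 1.0 (fully open); "gripper_force": force on a finger pad.
Only numpy, scipy, OpenCV 4.12 (cv2) and the standard library are available. Lean on these libraries where they do the work, as an engineer would, in place of code of your own. Each camera call takes 0.05 s, during which the arm holds its last target. There are 200 camera calls.

## Working session

There is one attempt and no reset: what is moved stays moved. The work goes in short steps, Python scripts to look and compute and a tool call to move; the robot and the scene stay as the last step left them, time stands still between calls to the robot, and variables do not carry over. Pictures are saved under pics/ and viewed, at most 10 in all, crops included, and the job is handed in when it is done.

Besides the shell and the picture viewer there is one more tool, called after ">>>" as name(argument=value, ...), one argument or row to a line, values as JSON. jog_arm: Moves the arm, as the interface text tells. Its arguments: {"type":"object","properties":{"plan":{"type":"array","items":{"type":"array"}}},"required":["plan"]}

```bash
mkdir -p pics; ls
cat > h.py <<'E'
import numpy as np, cv2
from bench import robot, read_camera
def snap(name,fn):
    d=read_camera(name); cv2.imwrite(f'pics/{fn}.png',d['image'][:,:,::-1]); np.savez(f'pics/{fn}.npz',K=d['camera_matrix'],V=d['view'],im=d['image']); return d
def ray(fn,u,v):
    d=np.load(f'pics/{fn}.npz'); K,V=d['K'],d['V']; R=V[:3,:3]; c=-R.T@V[:3,3]
    r=R.T@np.linalg.solve(K,[u,v,1]); return c,r/np.linalg.norm(r)
def atz(fn,u,v,z):
    c,r=ray(fn,u,v); return c+r*(z-c[2])/r[2]
def tri(obs):
    A=np.zeros((3,3));b=np.zeros(3)
    L=[ray(*o) for o in obs]
    for c,r in L:
        P=np.eye(3)-np.outer(r,r);A+=P;b+=P@c
    x=np.linalg.solve(A,b); return x,[np.linalg.norm((np.eye(3)-np.outer(r,r))@(x-c)) for c,r in L]
def proj(fn,p):
    d=np.load(f'pics/{fn}.npz'); q=d['K']@(d['V'][:3,:3]@p+d['V'][:3,3]); return q[:2]/q[2]
E
python3 - <<'E'
from h import *
for n in ['top','side','wrist']:
    snap(n,n+'0'); print(n,ray(n+'0',256,192))
im=np.hstack([cv2.imread(f'pics/{n}0.png') for n in ['top','side']])
s=robot.read_state(); print(s['tcp_pos'],s['eef_rot'],s['ft_force'],s['time_s'])
E
```

```text
pics
top (array([ 0.30894191, -0.01781467,  1.17048949]), array([ 0.19584053,  0.00794646, -0.98060356]))
side (array([0.34781904, 0.72511734, 0.70185519]), array([ 0.13766566, -0.74813949, -0.64910358]))
wrist (array([ 0.24516412, -0.63224839,  0.37203694]), array([-0.28802656, -0.06579658, -0.95535936]))
[ 0.17137972 -0.65253723  0.23064778] [[ 9.67214002e-01  2.53962508e-01 -3.43099485e-04]
 [ 2.53962739e-01 -9.67213248e-01  1.20836583e-03]
 [-2.49707516e-05 -1.25588283e-03 -9.99999211e-01]] [-0.41533895 -0.42542128  0.03736402] 0.15
```

View pics/top0.png

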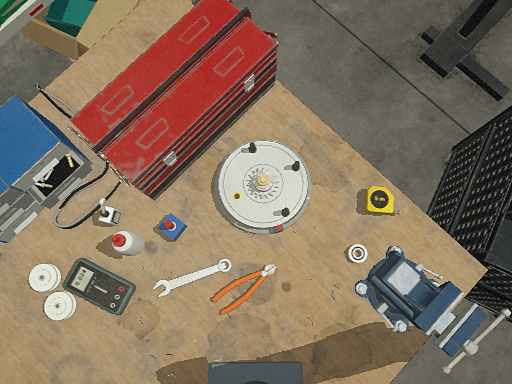

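View pics/side0.png

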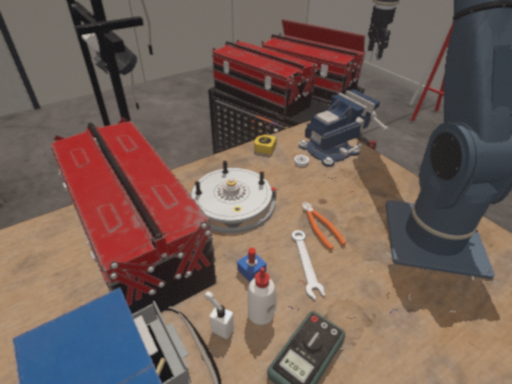

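Top view: table centre about (263,182), yellow hole (237,196), pointer (279,228), posts (285,212), (296,167), (252,147), pin (170,220). Side view: hole (237,209), pin (252,253), pointer (275,190).

Run:
```python
from h import *
V=[]
for n,(x0,x1,y0,y1) in {'top0':(155,320,135,240),'side0':(185,285,155,285)}.items():
    c=cv2.imread(f'pics/{n}.png')[y0:y1,x0:x1]; k=4 if n=='top0' else 5
    c=cv2.resize(c,None,fx=k,fy=k,interpolation=cv2.INTER_CUBIC)
    c=c[:600,:]; V.append(c); cv2.imwrite(f'pics/{n}c.png',c)
```

```text
(no output)
```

View pics/top0c.png

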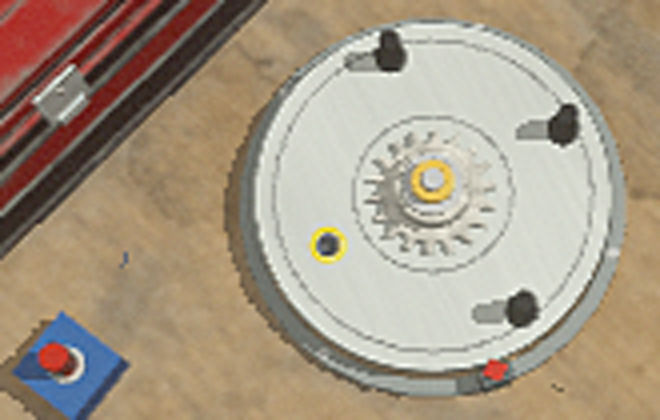

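View pics/side0c.png

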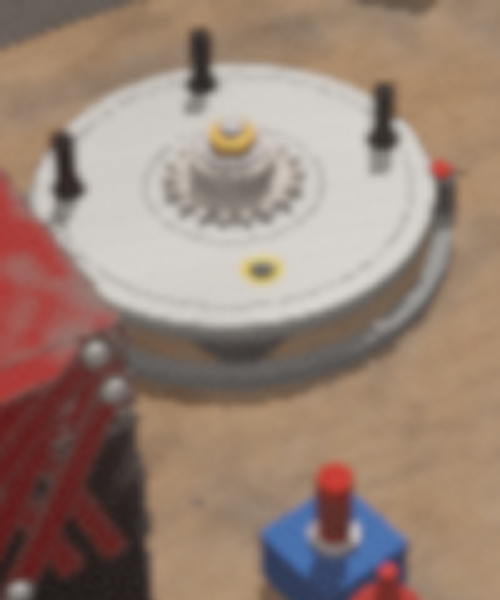

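Crops show hole (328,244) top / (262,270) side, pin top (54,357) / (335,478), pointer (495,370) / (441,170), posts' tops (390,40),(566,118),(523,302) in top.

```bash
cat >> h.py <<'E'
def T(u,v): return ('top0',155+u/4-.4,135+v/4-.4)
def S(u,v): return ('side0',185+u/5-.4,155+v/5-.4)
E
python3 - <<'E'
from h import *
np.set_printoptions(precision=4,suppress=True)
P={}
for n,a,b in [('hole',(328,244),(262,270)),('pintop',(54,357),(335,478)),('pointer',(495,370),(441,170)),('stud',(434,179),(232,128)),
 ('post2',(390,38),(63,137)),('post1',(567,115),(200,36)),('post0',(524,300),(383,90)),('collar',(68,364),(334,535))]:
    x,e=tri([T(*a),S(*b)]); P[n]=x; print(n,x,np.array(e))
# centre from disc extents at z=.039
pts=np.array([atz(*T(u,v),.039)[:2] for u,v in [(253,190),(612,195),(433,20),(433,370)]]); print(pts)
c=np.array([(pts[2]+pts[3])/2,(pts[0]+pts[1])/2]);print('c',c)
h=atz(*T(328,244),.039);pp=atz(*T(495,370),.040);pt=atz(*T(54,357),.078);print(h,pp,pt)
for C in (P['stud'][:2],):
  for n in P:
    d=P[n][:2]-C; print(n,np.linalg.norm(d),np.degrees(np.arctan2(d[1],d[0])))
s=robot.read_state();R=s['eef_rot'];print(R)
for n in P: print(n,(R.T@(P[n]-s['tcp_pos']))*100)
E
```

```text
hole [0.5259 0.0411 0.0396] [0.0002 0.0002]
pintop [0.451  0.2072 0.0767] [0. 0.]
pointer [ 0.4435 -0.0639  0.0391] [0.0002 0.0002]
stud [ 0.5584 -0.027   0.0802] [0.0001 0.0001]
post2 [ 0.6498 -0.0008  0.0793] [0.0005 0.0005]
post1 [ 0.599  -0.1109  0.0788] [0.0004 0.0004]
post0 [ 0.4818 -0.0811  0.0789] [0. 0.]
collar [0.4516 0.2068 0.0351] [0.0002 0.0002]
[[ 0.5624  0.0893]
 [ 0.5556 -0.1416]
 [ 0.6748 -0.0284]
 [ 0.4443 -0.0248]]
c [[ 0.5595 -0.0266]
 [ 0.559  -0.0262]]
[0.5262 0.0411 0.039 ] [ 0.4436 -0.0639  0.04  ] [0.4509 0.207  0.078 ]
hole 0.07548271484015014 115.51533720960242
pintop 0.25767896280889196 114.62271058731207
pointer 0.12066659468877348 -162.18420782149434
stud 0.0 0.0
post2 0.0950631228016059 16.037338599969118
post1 0.0931403919683289 -64.16114610909112
post0 0.09371419463328398 -144.7912421001115
collar 0.25702348703679534 114.54626024264685
[[ 0.9672  0.254  -0.0003]
 [ 0.254  -0.9672  0.0012]
 [-0.     -0.0013 -1.    ]]
hole [ 51.904  -58.0622  19.1716]
pintop [ 48.8838 -76.0357  15.4855]
pointer [ 41.2699 -49.9943  19.2186]
stud [ 53.3187 -50.6528  15.1042]
post2 [ 62.8225 -50.8725  15.1931]
post1 [ 55.1161 -41.5137  15.2315]
post0 [ 44.5406 -47.3712  15.2357]
collar [ 48.929  -75.9718  19.6475]
```

>>> jog_arm(
  plan=[
    [[0,0,-4],[0,0,0],0],
    [[1,-0.8,-8],[0,0,0],0],
    [[4,-3.1,-9.5],[0,0,0],0],
    [[7.2,-5.6,-9.5],[0,0,0],0],
    [[10.4,-8.1,-9.5],[0,0,0],0],
  ],
)

```text
time_s: 0.57
tcp_pos: [0.252, -0.5475, 0.3273]
eef_rot: [[0.968, 0.253, 0.001], [0.253, -0.968, -0.002], [0.001, 0.002, -1.0]]
ft_force: [2.1, -0.1, -1.0]
grip_width: 0.303
gripper_force: 0.0
```

>>> jog_arm(
  plan=[
    [[3.2,-2.5,0],[0,0,0],0],
    [[6.4,-5,0],[0,0,0],0],
    [[9.6,-7.5,0],[0,0,0],0],
    [[12.8,-10,0],[0,0,0],0],
    [[16,-12.5,0],[0,0,0],0],
  ],
)

```text
time_s: 0.98
tcp_pos: [0.3751, -0.3847, 0.3263]
eef_rot: [[0.967, 0.254, -0.0], [0.254, -0.967, -0.0], [-0.0, -0.0, -1.0]]
ft_force: [0.9, -1.2, 0.2]
grip_width: -0.002
gripper_force: 0.0
```

>>> jog_arm(
  plan=[
    [[3.2,-2.5,0],[0,0,0],0],
    [[6.4,-5,0],[0,0,0],0],
    [[9.6,-7.5,0],[0,0,0],0],
    [[12.8,-10,0],[0,0,0],0],
    [[16,-12.5,0],[0,0,0],0],
  ],
)

```text
time_s: 1.4
tcp_pos: [0.4982, -0.2232, 0.3263]
eef_rot: [[0.967, 0.254, -0.0], [0.254, -0.967, 0.0], [-0.0, -0.0, -1.0]]
ft_force: [0.4, -0.6, -0.3]
grip_width: -0.002
gripper_force: 0.0
```

```bash
cat >> h.py <<'E'
C=np.array([.5588,-.0268])
def rows(targets):
    """world (x,y,z,yaw deg) -> tool-frame shift cm, turn"""
    s=robot.read_state();R=np.array(s['eef_rot']);p=np.array(s['tcp_pos']);y0=np.arctan2(R[1,0],R[0,0])
    print('tcp',np.round(p,4),'yaw',round(np.degrees(y0),1),'F',np.round(s['ft_force'],1),'t',s['time_s'],'w',np.round(s['grip_width'],3))
    for t in targets:
        d=R.T@(np.array(t[:3])-p)*100; a=(np.radians(t[3])-y0+np.pi)%(2*np.pi)-np.pi
        print(np.round(d,2),round(-a,3))
def pol(r,a,z,yaw): return (C[0]+r*np.cos(np.radians(a)),C[1]+r*np.sin(np.radians(a)),z,yaw)
E
python3 -c "
from h import *
rows([pol(.095,280,z,10) for z in (.2,.1,.056)])"
```

```text
tcp [ 0.4982 -0.2232  0.3263] yaw 14.7 F [ 0.4 -0.6 -0.3] t 1.4 w -0.002
[10.07 -7.99 12.63] 0.082
[10.07 -7.99 22.63] 0.082
[10.07 -7.99 27.03] 0.082
```

>>> jog_arm(
  plan=[
    [[3,-2.4,1],[0,0,0.02],0],
    [[6,-4.8,3],[0,0,0.04],0],
    [[9,-7,5],[0,0,0.06],0],
    [[10.1,-8,8],[0,0,0.082],0],
    [[10.1,-8,12],[0,0,0.082],0],
  ],
)

```text
time_s: 1.82
tcp_pos: [0.5786, -0.1164, 0.2067]
eef_rot: [[0.984, 0.179, 0.005], [0.179, -0.984, 0.002], [0.006, -0.001, -1.0]]
ft_force: [1.6, -0.3, -0.5]
grip_width: 0.002
gripper_force: 0.0
```

>>> jog_arm(
  plan=[
    [[0,0,4],[0,0,0],0],
    [[0,0,8],[0,0,0],0],
    [[0,0,11.5],[0,0,0],0],
    [[0,0,14],[0,0,0],0],
    [[0,0,15],[0,0,0],0],
  ],
)

```text
time_s: 2.23
tcp_pos: [0.5725, -0.1216, 0.0524]
eef_rot: [[0.985, 0.174, -0.006], [0.174, -0.985, 0.001], [-0.006, -0.002, -1.0]]
ft_force: [-1.1, 0.7, 0.1]
grip_width: -0.001
gripper_force: 0.0
```

```bash
python3 -c "
from h import *
snap('top','top1');snap('wrist','wr1')
rows([pol(.095,a,.057,a+90) for a in range(284,305,4)])"
```

```text
tcp [ 0.5737 -0.1218  0.0547] yaw 10.0 F [ 0.2  0.8 -0.9] t 2.3333 w 0.002
[ 0.84 -0.14 -0.23] -0.069
[ 1.5  -0.21 -0.23] -0.139
[ 2.15 -0.32 -0.23] -0.209
[ 2.8  -0.48 -0.24] -0.279
[ 3.43 -0.69 -0.24] -0.349
[ 4.04 -0.93 -0.24] -0.418
```

>>> jog_arm(
  plan=[
    [[0.84,-0.14,-0.2],[0,0,-0.07],0],
    [[1.5,-0.2,-0.2],[0,0,-0.14],0],
    [[2.15,-0.32,-0.2],[0,0,-0.21],0],
    [[2.8,-0.48,-0.2],[0,0,-0.28],0],
    [[3.43,-0.69,-0.2],[0,0,-0.35],0],
  ],
)

```text
time_s: 2.75
tcp_pos: [0.6086, -0.1098, 0.0607]
eef_rot: [[0.864, 0.503, 0.003], [0.503, -0.864, -0.001], [0.002, 0.002, -1.0]]
ft_force: [-0.8, -0.5, -0.6]
grip_width: -0.005
gripper_force: 0.5
```

>>> jog_arm(
  plan=[
    [[0.66,-0.02,0],[0,0,-0.07],0],
    [[1.32,-0.09,0],[0,0,-0.14],0],
    [[1.98,-0.21,0],[0,0,-0.21],0],
    [[2.62,-0.37,0],[0,0,-0.28],0],
    [[3.25,-0.57,0],[0,0,-0.35],0],
  ],
)

```text
time_s: 3.17
tcp_pos: [0.6339, -0.0887, 0.0608]
eef_rot: [[0.639, 0.769, 0.003], [0.769, -0.639, -0.001], [0.001, 0.003, -1.0]]
ft_force: [-1.2, -0.2, -1.0]
grip_width: 0.001
gripper_force: 0.5
```

>>> jog_arm(
  plan=[
    [[0.66,-0.02,0],[0,0,-0.07],0],
    [[1.32,-0.09,0],[0,0,-0.14],0],
    [[1.98,-0.21,0],[0,0,-0.21],0],
    [[2.62,-0.37,0],[0,0,-0.28],0],
    [[3.25,-0.57,0],[0,0,-0.35],0],
  ],
)

```text
time_s: 3.58
tcp_pos: [0.6506, -0.0602, 0.0609]
eef_rot: [[0.337, 0.941, 0.003], [0.941, -0.337, -0.002], [-0.0, 0.004, -1.0]]
ft_force: [0.6, -1.1, -1.0]
grip_width: 0.001
gripper_force: 0.4
```

```bash
cat >> h.py <<'E'
def hole(fn='t'):
    d=snap('top',fn); hsv=cv2.cvtColor(d['image'],cv2.COLOR_RGB2HSV)
    m=cv2.inRange(hsv,(24,140,120),(36,255,255)); n,_,st,cen=cv2.connectedComponentsWithStats(m)
    for i in range(1,n):
        p=atz(fn,cen[i][0],cen[i][1],.039); q=p[:2]-C; r=np.hypot(*q)
        if .05<r<.1 and st[i][4]>8: print('hole',np.round(p,4),'r',round(r,4),'ang',round(np.degrees(np.arctan2(q[1],q[0]))%360,2),st[i][4])
E
python3 -c "
from h import *
hole('top2')
rows([pol(.095,a,.057,a+90) for a in (344,348,352,356,360)])"
```

```text
hole [ 0.4839 -0.0055  0.039 ] r 0.0779 ang 164.1 10
tcp [ 0.651  -0.0583  0.0609] yaw 70.7 F [0.4 1.5 0.1] t 3.6333 w 0.001
[ 0.48 -0.26  0.39] -0.058
[ 1.14 -0.33  0.39] -0.128
[ 1.79 -0.43  0.39] -0.198
[ 2.44 -0.59  0.39] -0.268
[ 3.07 -0.78  0.39] -0.337
```

```bash
python3 -c "
from h import *
c=cv2.imread('pics/top2.png')[135:240,200:330]; cv2.imwrite('pics/top2c.png',cv2.resize(c,None,fx=5,fy=5,interpolation=cv2.INTER_CUBIC))"
```

```text
(no output)
```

View pics/top2c.png

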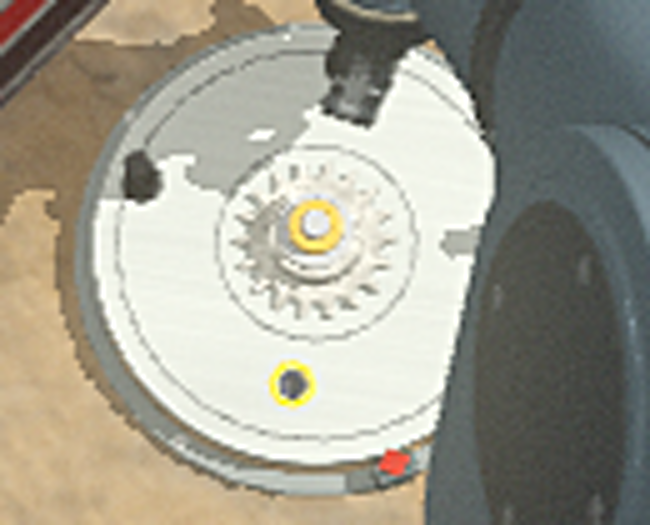

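Hole at crop (292,383) → px (258,211.2); pointer at (395,461) → (278.6,226.8).

Run:
```python
s=open('h.py').read().replace("(24,140,120),(36,255,255)","(24,70,90),(38,255,255)"); open('h.py','w').write(s)
from h import *
for u,v in ((257.6,210.8),(278.6,226.8)):
    p=atz('top2',u,v,.039);q=p[:2]-C;print(p,np.hypot(*q),np.degrees(np.arctan2(q[1],q[0]))%360)
hole('top3')
rows([pol(.095,a,.057,a+90) for a in (344,348,352,356,360)])
```

```text
[ 0.48609855 -0.01209758  0.039     ] 0.0741731905328234 168.5672576818856
[ 0.44445059 -0.06459175  0.039     ] 0.1204325697442636 198.28839288423987
hole [ 0.4837 -0.0147  0.039 ] r 0.0761 ang 170.86 42
tcp [ 0.6507 -0.0586  0.0607] yaw 70.3 F [0.3 0.  0.3] t 3.6833 w 0.001
[ 0.51 -0.25  0.37] -0.065
[ 1.17 -0.31  0.37] -0.135
[ 1.83 -0.42  0.37] -0.204
[ 2.47 -0.58  0.37] -0.274
[ 3.1  -0.78  0.37] -0.344
```

>>> jog_arm(
  plan=[
    [[0.5,-0.15,0.2],[0,0,-0.065],0],
    [[1.1,-0.3,0.3],[0,0,-0.13],0],
    [[1.7,-0.38,0.3],[0,0,-0.19],0],
    [[2.2,-0.5,0.3],[0,0,-0.245],0],
    [[2.6,-0.6,0.3],[0,0,-0.285],0],
  ],
)

```text
time_s: 4.1
tcp_pos: [0.653, -0.0336, 0.0569]
eef_rot: [[0.062, 0.998, 0.002], [0.998, -0.062, -0.001], [-0.001, 0.002, -1.0]]
ft_force: [-0.4, -0.8, -0.4]
grip_width: -0.002
gripper_force: 0.4
```

Run:
```python
from h import *
hole('top4')
snap('side','side4');snap('wrist','wr4')
rows([pol(.095,a,.057,a+90) for a in (360,362,364,366,368)])
```

```text
hole [ 0.484  -0.0338  0.039 ] r 0.0751 ang 185.38 44
tcp [ 0.6528 -0.0334  0.0566] yaw 86.3 F [ 0.5  0.1 -0.1] t 4.25 w -0.007
[ 0.66  0.05 -0.04] -0.064
[ 0.99  0.03 -0.04] -0.099
[ 1.32 -0.01 -0.05] -0.134
[ 1.65 -0.06 -0.05] -0.169
[ 1.97 -0.12 -0.05] -0.204
```

>>> jog_arm(
  plan=[
    [[0.5,0,0],[0,0,-0.055],0],
    [[0.9,0,0],[0,0,-0.09],0],
    [[1.25,0,0],[0,0,-0.125],0],
    [[1.55,-0.05,0],[0,0,-0.16],0],
    [[1.72,-0.07,0],[0,0,-0.18],0],
  ],
)

```text
time_s: 4.67
tcp_pos: [0.6528, -0.0153, 0.0555]
eef_rot: [[-0.121, 0.993, 0.0], [0.993, 0.121, 0.0], [0.0, 0.0, -1.0]]
ft_force: [-0.4, -0.6, -0.1]
grip_width: -0.002
gripper_force: 0.3
```

Run:
```python
from h import *
hole('top5')
rows([pol(.095,a,.057,a+90) for a in (366,367,368,369)])
c=cv2.imread('pics/top5.png')[175:245,220:310]; cv2.imwrite('pics/top5c.png',cv2.resize(c,None,fx=7,fy=7,interpolation=cv2.INTER_CUBIC))
```

```text
hole [ 0.4865 -0.0483  0.039 ] r 0.0755 ang 196.52 37
tcp [ 0.6527 -0.0149  0.0554] yaw 97.0 F [0.7 0.5 0.2] t 4.7167 w 0.001
[-0.2   0.03 -0.16] 0.018
[-0.03  0.03 -0.16] 0.0
[ 0.13  0.03 -0.15] -0.017
[ 0.3   0.03 -0.15] -0.035
```

View pics/top5c.png

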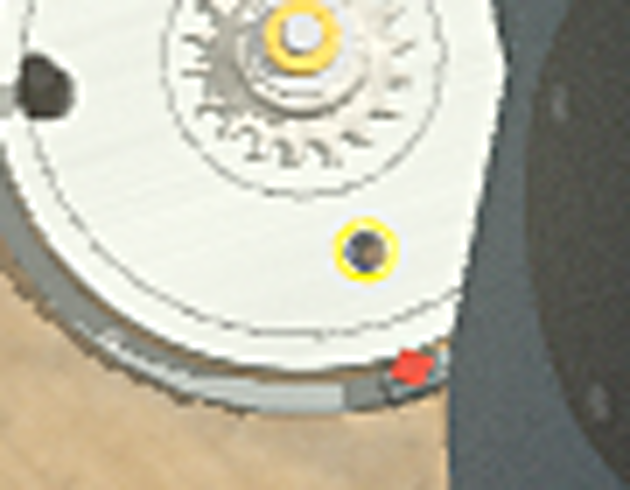

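Hole at crop (365,249), pointer at (412,368).

Run:
```python
from h import *
for u,v in ((365.5,249),(412,368)):
    p=atz('top5',220+u/7-.43,175+v/7-.43,.0395);q=p[:2]-C;print(p,np.hypot(*q),np.degrees(np.arctan2(q[1],q[0]))%360)
for n in('top0','top5'):
    im=np.load(f'pics/{n}.npz')['im'];hsv=cv2.cvtColor(im,cv2.COLOR_RGB2HSV)
    m=cv2.inRange(hsv,(0,170,120),(6,255,255))|cv2.inRange(hsv,(174,170,120),(180,255,255)); m[:222]=0;m[:,:270]=0;m[:,290:]=0;m[236:]=0
    v,u=np.nonzero(m);p=atz(n,u.mean(),v.mean(),.04);q=p[:2]-C;print(len(u),p,np.degrees(np.arctan2(q[1],q[0]))%360,np.hypot(*q))
```

```text
[ 0.48719102 -0.04818702  0.0395    ] 0.07473453217637026 196.62899154631955
[ 0.4435311  -0.06411573  0.0395    ] 0.12115850044377634 197.93820017874967
18 [ 0.44383145 -0.06400666  0.04      ] 197.93285995733027 0.12083916141000585
17 [ 0.44339183 -0.063461    0.04      ] 197.62317071628425 0.1210911835414171
```

>>> jog_arm(
  plan=[
    [[0.1,0,0],[0,0,-0.01],0],
    [[0.18,0,0],[0,0,-0.02],0],
    [[0.22,0,0],[0,0,-0.025],0],
    [[0.22,0,0],[0,0,-0.025],0],
  ],
)

```text
time_s: 5.05
tcp_pos: [0.6525, -0.0136, 0.0553]
eef_rot: [[-0.144, 0.99, 0.0], [0.99, 0.144, 0.0], [0.0, 0.0, -1.0]]
ft_force: [0.2, -0.2, 0.0]
grip_width: -0.003
gripper_force: 0.1
```

Run:
```python
from h import *
hole('top6');hole('top7')
rows([])
```

```text
hole [ 0.4878 -0.0491  0.039 ] r 0.0744 ang 197.47 40
hole [ 0.4879 -0.0493  0.039 ] r 0.0744 ang 197.64 39
tcp [ 0.6524 -0.0136  0.0553] yaw 98.2 F [-0.3  0.1  0.1] t 5.15 w 0.002
```

>>> jog_arm(
  plan=[
    [[-0.4,0,0],[0,0,0],0],
    [[-0.8,0,-2],[0,0,0],0],
    [[-0.8,0,-6],[0,0,0],0],
    [[-0.8,0,-10],[0,0,0],4],
    [[-0.8,0,-14],[0,0,0],4.5],
  ],
)

```text
time_s: 5.57
tcp_pos: [0.653, -0.0218, 0.1966]
eef_rot: [[-0.143, 0.99, -0.001], [0.99, 0.143, 0.0], [0.001, -0.001, -1.0]]
ft_force: [0.9, 0.2, 0.9]
grip_width: 0.274
gripper_force: 0.0
```

Run:
```python
from h import *
np.set_printoptions(precision=3,suppress=True)
print('bottle noz',tri([('top0',123,238),('side0',262,271)]), 'base',atz('side0',261,320,0), atz('top0',135,247,0))
# toolbox: top front corner & bottom
print('tb',tri([('top0',100,158),('side0',107,283)]),'bottom',atz('top0',150,197,0),atz('top0',275,95,0))
hole('top8')
for k in (.1,):
  for yaw in (20,60,100,110): rows([(.451,.207,.2,yaw),(.451,.207,.045,yaw)])
print(np.round(robot.read_state()['joints'],2))
```

```text
bottle noz (array([0.412, 0.3  , 0.131]), [np.float64(0.0005629443656682206), np.float64(0.0005629443656680568)]) base [0.405 0.329 0.   ] [0.402 0.308 0.   ]
tb (array([0.649, 0.383, 0.129]), [np.float64(0.04345775247899036), np.float64(0.04345775247899001)]) bottom [0.533 0.273 0.   ] [ 0.816 -0.064  0.   ]
hole [ 0.488 -0.049  0.039] r 0.0745 ang 197.69 41
tcp [ 0.657 -0.021  0.205] yaw 98.2 F [3.4 1.4 5.7] t 5.6167 w 0.359
[ 25.48 -17.1    0.37] 1.365
[ 25.49 -17.25  15.87] 1.365
tcp [ 0.657 -0.021  0.205] yaw 98.2 F [3.4 1.4 5.7] t 5.6167 w 0.359
[ 25.48 -17.1    0.37] 0.667
[ 25.49 -17.25  15.87] 0.667
tcp [ 0.657 -0.021  0.205] yaw 98.2 F [3.4 1.4 5.7] t 5.6167 w 0.359
[ 25.48 -17.1    0.37] -0.031
[ 25.49 -17.25  15.87] -0.031
tcp [ 0.657 -0.021  0.205] yaw 98.2 F [3.4 1.4 5.7] t 5.6167 w 0.359
[ 25.48 -17.1    0.37] -0.206
[ 25.49 -17.25  15.87] -0.206
[ 0.32  0.62 -0.62  1.52  0.39  1.12 -0.24]
```

>>> jog_arm(
  plan=[
    [[1,-3,-1],[0,0,-0.12],4.5],
    [[2.5,-6,-2],[0,0,-0.24],4.5],
    [[4,-9,-3],[0,0,-0.36],4.5],
    [[5.5,-12,-4],[0,0,-0.48],4.5],
    [[7.3,-14.8,-5],[0,0,-0.6],4.5],
  ],
)

```text
time_s: 6.03
tcp_pos: [0.4948, 0.0291, 0.2454]
eef_rot: [[-0.681, 0.732, -0.001], [0.732, 0.681, -0.001], [-0.0, -0.001, -1.0]]
ft_force: [0.7, 0.4, -0.4]
grip_width: 0.525
gripper_force: 0.0
```

Run:
```python
from h import *
rows([(.451,.207,.25,190)])
print(np.round(robot.read_state()['joints'],2))
```

```text
tcp [0.4948 0.0291 0.2454] yaw 132.9 F [ 0.7  0.4 -0.4] t 6.0333 w 0.525
[16.01  8.91 -0.48] -0.996
[ 0.48  0.39 -0.88  1.86  0.35  1.05  0.21]
```

>>> jog_arm(
  plan=[
    [[3,1.7,0],[0,0,-0.12],4.5],
    [[6,3.3,0],[0,0,-0.24],4.5],
    [[9.2,5.1,0],[0,0,-0.36],4.5],
    [[12,6.7,0],[0,0,-0.48],4.5],
    [[14.2,7.9,0],[0,0,-0.6],4.5],
  ],
)

```text
time_s: 6.45
tcp_pos: [0.4577, 0.1899, 0.2458]
eef_rot: [[-0.976, 0.218, 0.001], [0.218, 0.976, 0.001], [-0.001, 0.001, -1.0]]
ft_force: [0.8, 0.0, 0.1]
grip_width: 0.527
gripper_force: 0.0
```

Run:
```python
from h import *
rows([(.451,.207,.2,190)])
print(np.round(robot.read_state()['joints'],2))
```

```text
tcp [0.4577 0.1899 0.2458] yaw 167.4 F [0.8 0.  0.1] t 6.45 w 0.527
[1.03 1.52 4.58] -0.394
[ 0.24  0.44 -1.05  1.86  0.43  1.09  0.38]
```

>>> jog_arm(
  plan=[
    [[0.5,0.8,1],[0,0,-0.08],4.5],
    [[1,1.52,2.5],[0,0,-0.16],4.5],
    [[1,1.52,4.5],[0,0,-0.24],4.5],
    [[1,1.52,7],[0,0,-0.3],4.5],
    [[1,1.52,8],[0,0,-0.3],4.5],
  ],
)

```text
time_s: 6.87
tcp_pos: [0.4514, 0.2035, 0.1628]
eef_rot: [[-0.997, -0.076, -0.003], [-0.076, 0.997, -0.001], [0.003, -0.001, -1.0]]
ft_force: [-0.8, -1.7, 0.2]
grip_width: 0.526
gripper_force: 0.0
```

Run:
```python
from h import *
d=snap('wrist','wr9');cv2.imwrite('pics/wr9v.png',d['image'][:,:,::-1])
rows([(.451,.207,.10,185),(.451,.207,.045,185)])
print(np.round(robot.read_state()['joints'],2))
print(proj('wr9',np.array([.451,.207,.078])),proj('wr9',np.array([.451,.207,.034])))
```

```text
tcp [0.4511 0.2032 0.1623] yaw -175.9 F [-0.3 -0.9 -0.8] t 6.9167 w 0.527
[-0.05  0.39  6.23] -0.015
[-0.07  0.39 11.73] -0.015
[ 0.18  0.56 -1.05  1.97  0.6   0.96  0.48]
[261.63530375 197.15592922] [261.19871077 181.67501206]
```

View pics/wr9v.png

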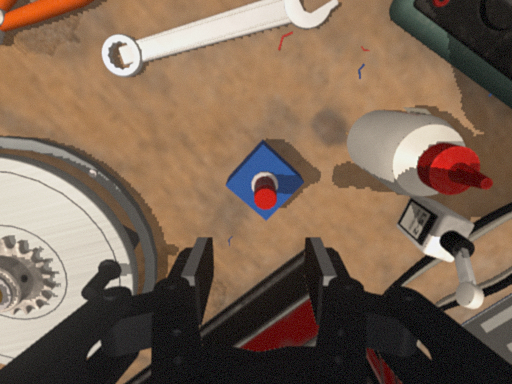

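Pin top at (265.5,198), collar near (264,183); fingers straddle it with the bottle (450,165) clear to the right.

Run:
```python
from h import *
print(atz('wr9',265.5,197,.078),atz('wr9',263.7,183,.037),proj('wr9',np.array([.4511,.2032,.1623])))
```

```text
[0.45065671 0.20989786 0.078     ] [0.45121642 0.20919939 0.037     ] [255.52266316 249.49896838]
```

>>> jog_arm(
  plan=[
    [[0,0.3,2],[0,0,0],4.5],
    [[0,0.52,5],[0,0,0],4.5],
    [[0,0.52,8],[0,0,0],4.5],
    [[0,0.52,10.5],[0,0,0],4.5],
    [[0,0.52,11.6],[0,0,0],4.5],
  ],
)

```text
time_s: 7.33
tcp_pos: [0.4515, 0.2089, 0.0475]
eef_rot: [[-0.998, -0.07, -0.002], [-0.07, 0.998, -0.001], [0.002, -0.001, -1.0]]
ft_force: [0.5, -0.7, -0.6]
grip_width: 0.526
gripper_force: 0.0
```

>>> jog_arm(
  plan=[
    [[0,0,0],[0,0,0],3],
    [[0,0,0],[0,0,0],2],
    [[0,0,0],[0,0,0],1.2],
    [[0,0,0],[0,0,0],1.2],
    [[0,0,0],[0,0,0],1.2],
  ],
)

```text
time_s: 7.75
tcp_pos: [0.4525, 0.2099, 0.0504]
eef_rot: [[-0.997, -0.072, 0.002], [-0.072, 0.997, 0.001], [-0.002, 0.0, -1.0]]
ft_force: [0.2, -0.2, 0.2]
grip_width: 0.191
gripper_force: 58.5
```

Run:
```python
from h import *
rows([(.451,.2075,.045,184)])
```

```text
tcp [0.4525 0.2099 0.0504] yaw -175.9 F [ 0.2 -0.2  0.2] t 7.75 w 0.191
[ 0.17 -0.23  0.54] 0.002
```

>>> jog_arm(
  plan=[
    [[0,0,-1.5],[0,0,0],1],
    [[0,0,-4],[0,0,0],1],
    [[0,0,-7],[0,0,0],1],
    [[0,0,-10.5],[0,0,0],1],
    [[0,0,-13.5],[0,0,0],1],
  ],
)

```text
time_s: 8.17
tcp_pos: [0.4516, 0.21, 0.1868]
eef_rot: [[-0.997, -0.073, 0.0], [-0.073, 0.997, 0.001], [-0.0, 0.001, -1.0]]
ft_force: [1.7, 0.1, -0.8]
grip_width: 0.188
gripper_force: 58.6
```

>>> jog_arm(
  plan=[
    [[0,-2,0],[0,0,0],1],
    [[0,-5.5,0],[0,0,0],1],
    [[0,-9.5,0],[0,0,0],1],
    [[0,-13.5,0],[0,0,0],1],
    [[-0.5,-17,0],[0,0,0],1],
  ],
)

```text
time_s: 8.58
tcp_pos: [0.4684, 0.038, 0.1848]
eef_rot: [[-0.997, -0.073, 0.0], [-0.073, 0.997, -0.002], [-0.0, -0.002, -1.0]]
ft_force: [1.3, 0.8, -1.2]
grip_width: 0.19
gripper_force: 58.7
```

Run:
```python
from h import *
hole('top10')
rows([(.489,-.0493,.16,184)])
print(np.round(robot.read_state()['joints'],2))
```

```text
tcp [0.4701 0.0301 0.1837] yaw -176.3 F [ 2.3 -8.3 -1.5] t 8.6333 w 0.186
[-1.38 -8.03  2.41] -0.006
[ 0.59  0.51 -1.1   2.    0.56  0.98  0.84]
```

>>> jog_arm(
  plan=[
    [[-0.5,-3,0],[0,0,0],1],
    [[-1.2,-6,1],[0,0,0],1],
    [[-1.3,-8,3],[0,0,0],1],
    [[-1.3,-8.5,5],[0,0,0],1],
    [[-1.3,-8.5,6.5],[0,0,0],1],
  ],
)

```text
time_s: 9.05
tcp_pos: [0.4883, -0.0458, 0.1182]
eef_rot: [[-0.998, -0.069, -0.001], [-0.069, 0.998, -0.001], [0.001, -0.001, -1.0]]
ft_force: [-0.4, 1.4, -2.0]
grip_width: 0.189
gripper_force: 58.9
```

>>> jog_arm(
  plan=[
    [[0,0,0],[0,0,0],1],
    [[0,0,0],[0,0,0],1],
  ],
)

```text
time_s: 9.22
tcp_pos: [0.4883, -0.0428, 0.1196]
eef_rot: [[-0.997, -0.073, -0.001], [-0.073, 0.997, 0.0], [0.001, 0.0, -1.0]]
ft_force: [-0.2, 0.7, -0.6]
grip_width: 0.188
gripper_force: 58.9
```

Run:
```python
from h import *
rows([(.489,-.0493,.10,184)])
d=snap('wrist','wr11');t=snap('top','t11');snap('side','side11')
a=cv2.resize(d['image'][60:240,180:340,::-1],(480,540),interpolation=cv2.INTER_CUBIC)
b=cv2.resize(np.load('pics/side11.npz')['im'][150:255,205:267,::-1],(310,525),interpolation=cv2.INTER_CUBIC)
b=cv2.copyMakeBorder(b,0,15,0,0,cv2.BORDER_CONSTANT); cv2.imwrite('pics/c11.png',np.hstack([a,b]))
```

```text
tcp [ 0.4883 -0.0428  0.1196] yaw -175.8 F [-0.2  0.7 -0.6] t 9.2167 w 0.188
[-0.03 -0.65  1.96] 0.004
```

View pics/c11.png

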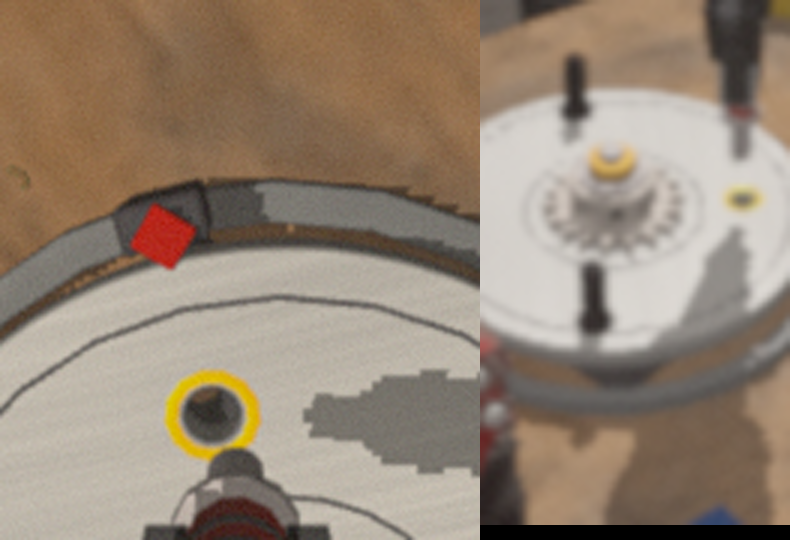

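Wrist: hole at crop (213,414), foot about (236,474). Side: hole (263,199), foot tip (260,157) in its sub-crop.

Run:
```python
from h import *
np.set_printoptions(precision=4,suppress=True)
h=atz('wr11',180+213/3-.33,60+414/3-.33,.039)
f=atz('wr11',180+236/3-.33,60+474/3-.33,.0735)
print(h,f,h-f)
hs=('side11',205+263/5-.4,150+199/5-.4);fs=('side11',205+260/5-.4,150+157/5-.4)
print(atz(*hs,.039),atz(*fs,.0735))
print(tri([hs,('wr11',180+213/3-.33,60+414/3-.33)]),tri([fs,('wr11',180+236/3-.33,60+474/3-.33)]))
hole('t12')
```

```text
[ 0.4877 -0.0474  0.039 ] [ 0.4892 -0.0416  0.0735] [-0.0016 -0.0058 -0.0345]
[ 0.4872 -0.051   0.039 ] [ 0.4886 -0.0467  0.0735]
(array([ 0.4866, -0.0474,  0.0421]), [np.float64(4.0681703566102946e-05), np.float64(4.068170356611563e-05)]) (array([ 0.4877, -0.0418,  0.0775]), [np.float64(5.625457082147247e-05), np.float64(5.625457082142942e-05)])
hole [ 0.4807 -0.0491  0.039 ] r 0.0812 ang 195.91 17
```

>>> jog_arm(
  plan=[
    [[0.1,-0.3,0],[0,0,0],1],
    [[0.19,-0.54,0.8],[0,0,0],1],
    [[0.19,-0.54,1.8],[0,0,0],1],
    [[0.19,-0.54,2.6],[0,0,0],1],
    [[0.19,-0.54,2.6],[0,0,0],1],
  ],
)

```text
time_s: 9.83
tcp_pos: [0.4858, -0.049, 0.0914]
eef_rot: [[-0.997, -0.073, -0.003], [-0.073, 0.997, 0.0], [0.003, 0.0, -1.0]]
ft_force: [0.2, -0.4, -1.5]
grip_width: 0.19
gripper_force: 58.9
```

Run:
```python
from h import *
rows([])
d=snap('wrist','wr13');snap('side','side13')
a=cv2.resize(d['image'][130:250,200:310,::-1],(495,540),interpolation=cv2.INTER_CUBIC)
b=cv2.resize(np.load('pics/side13.npz')['im'][160:214,240:270,::-1],(300,540),interpolation=cv2.INTER_CUBIC)
cv2.imwrite('pics/c13.png',np.hstack([a,b]))
```

```text
tcp [ 0.4858 -0.049   0.0914] yaw -175.8 F [ 0.2 -0.4 -1.5] t 9.8333 w 0.19
```

View pics/c13.png

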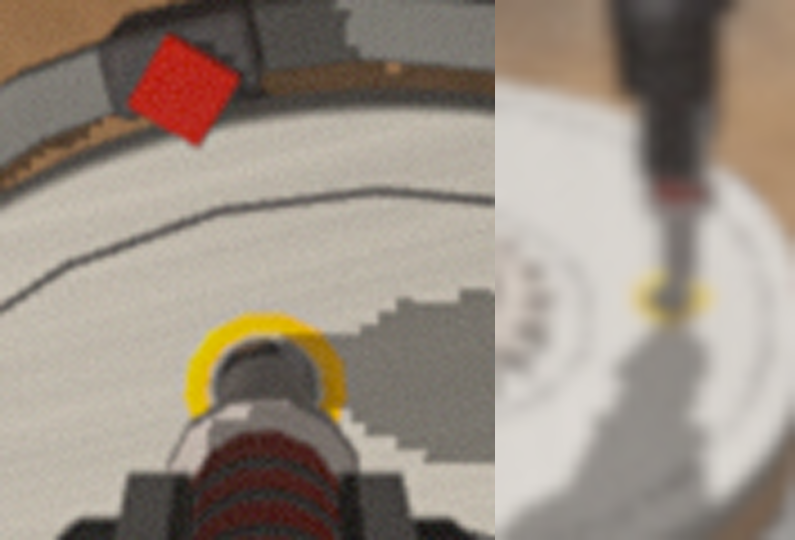

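Wrist: ring centre about (267,388), foot shank centred at 268 and roughly over the hole; good enough for the chamfer, so I lower gently watching force.

>>> jog_arm(
  plan=[
    [[0,0,0.3],[0,0,0],1],
    [[0,0,0.6],[0,0,0],1],
    [[0,0,0.8],[0,0,0],1],
    [[0,0,0.9],[0,0,0],1],
  ],
)

```text
time_s: 10.27
tcp_pos: [0.4869, -0.0488, 0.0841]
eef_rot: [[-0.997, -0.073, -0.0], [-0.073, 0.997, -0.0], [0.0, -0.0, -1.0]]
ft_force: [-0.1, -0.4, -1.0]
grip_width: 0.193
gripper_force: 58.9
```

>>> jog_arm(
  plan=[
    [[0,0,0.15],[0,0,0],1],
    [[0,0,0.3],[0,0,0],1],
    [[0,0,0.45],[0,0,0],1],
    [[0,0,0.45],[0,0,0],1],
  ],
)

```text
time_s: 10.6
tcp_pos: [0.4872, -0.0487, 0.0797]
eef_rot: [[-0.997, -0.073, 0.0], [-0.073, 0.997, 0.0], [-0.0, 0.0, -1.0]]
ft_force: [1.7, -0.1, -0.9]
grip_width: 0.192
gripper_force: 58.9
```

>>> jog_arm(
  plan=[
    [[-0.03,0,0.2],[0,0,0],1],
    [[-0.05,0,0.4],[0,0,0],1],
    [[-0.05,0,0.6],[0,0,0],1],
    [[-0.05,0,0.75],[0,0,0],1],
    [[-0.05,0,0.75],[0,0,0],1],
  ],
)

```text
time_s: 11.02
tcp_pos: [0.4874, -0.0487, 0.072]
eef_rot: [[-0.997, -0.073, -0.0], [-0.073, 0.997, 0.0], [0.0, 0.0, -1.0]]
ft_force: [0.5, 0.2, -1.0]
grip_width: 0.189
gripper_force: 58.9
```

>>> jog_arm(
  plan=[
    [[0,0,0.1],[0,0,0],1],
    [[0,0,0.1],[0,0,0],3],
    [[0,0,0.1],[0,0,0],4.5],
    [[0,0,0.1],[0,0,0],4.5],
    [[0,0,0.1],[0,0,0],4.5],
  ],
)

```text
time_s: 11.43
tcp_pos: [0.4875, -0.0487, 0.0714]
eef_rot: [[-0.997, -0.073, 0.0], [-0.073, 0.997, -0.0], [-0.0, -0.0, -1.0]]
ft_force: [0.0, -0.2, -0.4]
grip_width: 0.531
gripper_force: 0.0
```

>>> jog_arm(
  plan=[
    [[0,0,-2],[0,0,0],4.5],
    [[0,0,-4.5],[0,0,0],4.5],
    [[0,0,-7.5],[0,0,0],4.5],
    [[0,0,-10.5],[0,0,0],3],
    [[0,0,-12],[0,0,0],1],
  ],
)

```text
time_s: 11.85
tcp_pos: [0.4883, -0.048, 0.1943]
eef_rot: [[-0.997, -0.074, 0.003], [-0.074, 0.997, 0.0], [-0.003, -0.0, -1.0]]
ft_force: [1.1, -0.2, -0.4]
grip_width: 0.257
gripper_force: 0.0
```

```bash
cat >> h.py <<'E'
def redtop(fn):
    """pin handle blob in side view: triangulate top by assuming it stands over hole circle"""
    d=snap('side',fn); hsv=cv2.cvtColor(d['image'],cv2.COLOR_RGB2HSV)
    m=cv2.inRange(hsv,(0,120,60),(8,255,255))|cv2.inRange(hsv,(172,120,60),(180,255,255))
    n,_,st,cen=cv2.connectedComponentsWithStats(m)
    for i in range(1,n):
        x,y,w,h,a=st[i]
        if 225<cen[i][0]<300 and 140<cen[i][1]<240 and a>8: print('red',x,y,w,h,a,np.round(cen[i],1))
E
python3 - <<'E'
from h import *
hole('t14');redtop('s14')
rows([pol(.095,a,.2,a+90) for a in (280,)])
for z,c in ((.039,.054),(.024,.039)):
  for ang in (198,205,212):
    x,y,_,_=pol(.075,ang,0,0); print(ang,z,'top',proj('s14',np.array([x,y,c+.044])),'bot',proj('s14',np.array([x,y,c+.004])))
print(np.round(robot.read_state()['joints'],2))
E
```

```text
hole [ 0.4807 -0.0477  0.039 ] r 0.0809 ang 194.98 14
red 254 171 5 14 44 [255.8 176.3]
red 272 187 4 4 11 [273.2 188.2]
tcp [ 0.4888 -0.0484  0.1938] yaw -175.8 F [ 0.3 -0.1  0.1] t 11.95 w 0.119
[-8.1  -7.8  -0.58] 3.04
198 0.039 top [257.35918963 173.50304503] bot [257.1446282  184.55956867]
205 0.039 top [256.7613518  171.55201008] bot [256.56328313 182.58317176]
212 0.039 top [255.78953443 169.68109412] bot [255.61705448 180.68736558]
198 0.024 top [257.27743425 177.71596544] bot [257.06694481 188.56265697]
205 0.024 top [256.68588892 175.75481115] bot [256.49155394 186.57803026]
212 0.024 top [255.72382751 173.87397676] bot [255.55457779 184.67412118]
[ 0.76  0.53 -1.12  1.94  0.57  1.02  1.02]
```

Run:
```python
from h import *
hole('t15')
rows([pol(.095,80,.19,184),pol(.095,80,.057,184)]+[pol(.095,a,.057,184) for a in (84,86,88,90,92,94,96,98,100,102,104)])
```

```text
hole [ 0.4787 -0.0523  0.039 ] r 0.084 ang 197.63 9
tcp [ 0.488  -0.0489  0.1922] yaw -175.8 F [-0.4 -0.  -0.2] t 12.0 w 0.114
[-9.55 10.9   0.23] 0.003
[-9.52 10.91 13.53] 0.003
[-8.87 11.05 13.53] 0.003
[-8.54 11.11 13.53] 0.003
[-8.21 11.15 13.53] 0.003
[-7.88 11.18 13.53] 0.003
[-7.55 11.2  13.53] 0.003
[-7.22 11.2  13.53] 0.003
[-6.89 11.2  13.53] 0.003
[-6.56 11.18 13.53] 0.003
[-6.23 11.15 13.52] 0.003
[-5.9  11.11 13.52] 0.003
[-5.57 11.06 13.52] 0.003
```

>>> jog_arm(
  plan=[
    [[-2.5,2.8,0],[0,0,0],0],
    [[-5,5.7,0],[0,0,0],0],
    [[-7.5,8.5,0],[0,0,0],0],
    [[-9.5,10.9,0],[0,0,0],0],
    [[-9.5,10.9,1],[0,0,0],0],
  ],
)

```text
time_s: 12.42
tcp_pos: [0.5769, 0.074, 0.1818]
eef_rot: [[-0.997, -0.079, 0.003], [-0.079, 0.997, 0.005], [-0.003, 0.005, -1.0]]
ft_force: [-0.3, 1.0, 0.0]
grip_width: -0.002
gripper_force: 0.0
```

>>> jog_arm(
  plan=[
    [[0,0,3],[0,0,0],0],
    [[0,0,6.5],[0,0,0],0],
    [[0,0,9.5],[0,0,0],0],
    [[0,0,11.8],[0,0,0],0],
    [[0,0,12.5],[0,0,0],0],
  ],
)

```text
time_s: 12.83
tcp_pos: [0.5714, 0.066, 0.0516]
eef_rot: [[-0.997, -0.074, -0.007], [-0.074, 0.997, -0.001], [0.007, -0.001, -1.0]]
ft_force: [-1.0, -0.7, 1.0]
grip_width: 0.002
gripper_force: 0.0
```

Run:
```python
from h import *
redtop('s16')
rows([pol(.095,a,.057,184) for a in (86,88,90,92)])
```

```text
red 254 171 5 14 46 [255.8 176.4]
red 272 187 3 4 9 [272.9 188.3]
tcp [0.5719 0.0663 0.0523] yaw -175.8 F [-0.7  0.  -0.7] t 12.8833 w -0.001
[ 0.63  0.22 -0.46] 0.004
[ 0.96  0.26 -0.46] 0.004
[ 1.29  0.29 -0.46] 0.004
[ 1.62  0.31 -0.46] 0.004
```

>>> jog_arm(
  plan=[
    [[0.3,0.1,-0.2],[0,0,0],0],
    [[0.6,0.2,-0.4],[0,0,0],0],
    [[0.85,0.25,-0.4],[0,0,0],0],
    [[1.05,0.27,-0.4],[0,0,0],0],
    [[1.2,0.28,-0.4],[0,0,0],0],
  ],
)

```text
time_s: 13.3
tcp_pos: [0.5624, 0.0689, 0.0615]
eef_rot: [[-0.997, -0.073, 0.002], [-0.073, 0.997, -0.0], [-0.002, -0.0, -1.0]]
ft_force: [0.7, 1.3, 0.9]
grip_width: -0.002
gripper_force: 0.4
```

Run:
```python
from h import *
redtop('s17')
d=snap('top','t17'); cv2.imwrite('pics/t17.png',d['image'][:,:,::-1])
rows([pol(.095,a,.057,184) for a in (90,92,94)])
```

```text
red 254 171 5 13 45 [255.8 176.4]
red 272 187 3 4 9 [272.9 188.3]
tcp [0.5622 0.0687 0.061 ] yaw -175.8 F [ 0.3 -1.   0.2] t 13.4 w 0.002
[ 0.34 -0.03  0.4 ] 0.003
[ 0.67 -0.01  0.4 ] 0.003
[ 1.  -0.   0.4] 0.003
```

>>> jog_arm(
  plan=[
    [[0.08,0,0.1],[0,0,0],0],
    [[0.16,0,0.2],[0,0,0],0],
    [[0.24,0,0.2],[0,0,0],0],
    [[0.32,0,0.2],[0,0,0],0],
    [[0.4,0,0.2],[0,0,0],0],
  ],
)

```text
time_s: 13.82
tcp_pos: [0.558, 0.0684, 0.0582]
eef_rot: [[-0.997, -0.073, -0.0], [-0.073, 0.997, -0.0], [0.0, -0.0, -1.0]]
ft_force: [-0.1, 0.3, -0.4]
grip_width: 0.003
gripper_force: 0.1
```

Run:
```python
from h import *
redtop('s18'); rows([])
```

```text
red 255 171 5 14 42 [256.7 175.9]
red 272 187 3 4 9 [272.9 188.3]
tcp [0.5578 0.0684 0.0582] yaw -175.8 F [ 0.6 -0.4  0.3] t 13.8667 w -0.002
```

>>> jog_arm(
  plan=[
    [[0.06,0,0],[0,0,0],0],
    [[0.12,0,0],[0,0,0],0],
    [[0.18,0,0],[0,0,0],0],
    [[0.24,0,0],[0,0,0],0],
    [[0.3,0,0],[0,0,0],0],
  ],
)

```text
time_s: 14.28
tcp_pos: [0.5551, 0.0683, 0.0583]
eef_rot: [[-0.997, -0.073, 0.0], [-0.073, 0.997, -0.0], [-0.0, -0.0, -1.0]]
ft_force: [1.1, 0.1, -0.5]
grip_width: 0.001
gripper_force: 0.4
```

Run:
```python
from h import *
redtop('s19'); rows([])
```

```text
red 255 176 5 12 32 [256.8 180.7]
red 272 187 3 4 9 [272.9 188.3]
tcp [0.5549 0.0683 0.0583] yaw -175.8 F [ 0.6 -1.  -0.4] t 14.3333 w -0.005
```

Pin dropped (handle blob fell 5 px, top row matches fully home). Back away and check.

>>> jog_arm(
  plan=[
    [[-0.3,0,0],[0,0,0],0],
    [[-0.8,0,0],[0,0,0],0],
    [[-1,0,-2],[0,0,0],0],
    [[-1,0,-6],[0,0,0],0],
    [[-1,0,-10],[0,0,0],0],
  ],
)

```text
time_s: 14.75
tcp_pos: [0.5644, 0.0692, 0.1585]
eef_rot: [[-0.997, -0.074, -0.003], [-0.074, 0.997, 0.001], [0.003, 0.001, -1.0]]
ft_force: [1.5, 0.7, 0.8]
grip_width: -0.001
gripper_force: 0.0
```

>>> jog_arm(
  plan=[
    [[0,0,-3],[0,0,0],0],
    [[0,0,-5],[0,0,0],0],
    [[0,0,-5],[0,0,0],0],
  ],
)

```text
time_s: 15.0
tcp_pos: [0.5671, 0.0705, 0.2129]
eef_rot: [[-0.997, -0.073, 0.006], [-0.073, 0.997, 0.002], [-0.006, 0.001, -1.0]]
ft_force: [0.1, 0.9, 0.5]
grip_width: 0.0
gripper_force: 0.0
```

Run:
```python
from h import *
redtop('s20');d=snap('wrist','w20');t=snap('top','t20')
a=cv2.resize(np.load('pics/s20.npz')['im'][160:220,220:290,::-1],(490,420),interpolation=cv2.INTER_CUBIC)
b=cv2.resize(d['image'][:,:,::-1],(300,225));c=cv2.resize(t['image'][135:240,210:330,::-1],(300,195))
cv2.imwrite('pics/c20.png',np.hstack([a,np.vstack([b,c])])); rows([])
```

```text
red 255 176 4 12 26 [256.8 180.4]
red 272 187 4 4 10 [273.1 188.3]
tcp [0.565  0.0688 0.2079] yaw -175.8 F [ 0.1  0.1 -0.5] t 15.15 w 0.002
```

View pics/c20.png

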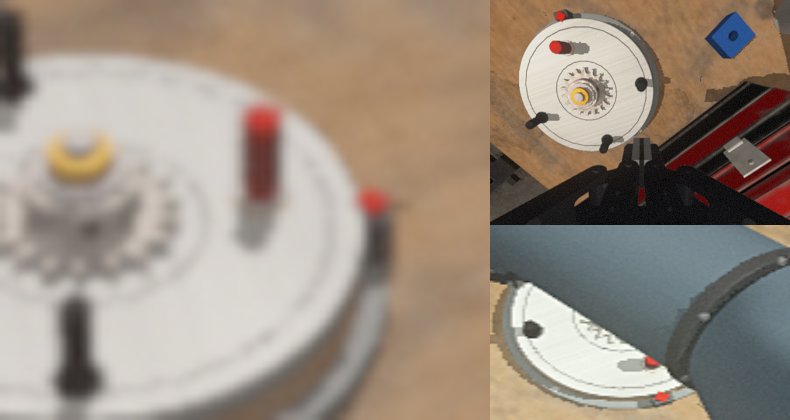

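The side view shows the pin upright with its collar flat on the table. The handle's top and bottom (rows 176 to 188) match the fully home height, and the gripper is clear.

```bash
python3 -c "
from bench import robot
print(robot.job_done())"
```

```text
the job is handed in; nothing more can be done
None
```

The table was turned to the pointer, the pin stood in the yellow-ringed hole, and the table eased on until the pin dropped fully home and was left free; the job was handed in at about 15 s, with no verdict returned.

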